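# Pop the dough stamp up from its dock and trap it on the slide

### The arm

A 6-joint arm with a two-finger parallel gripper is mounted at the origin on the work surface. World frame = base frame: x ahead of the robot, y to its left, z up, the work surface at z = 0. Lengths are in m, angles in rad, forces in N, time in s.
With the tool pointing down it reaches from about 0.4 to 0.825 m from the base axis. Payload 7 kg.
Tool frame: the origin (TCP) lies at the very end of the fingers, on their centre line; the grasp point (between the pads) lies 19 mm behind it; z points along the fingers, y is the line along which they close (so a half turn about z gives the same grasp; the last joint's range is limited). The gripper opens to 88 mm and grips with 3 to 60 N. Pads are 19 mm wide; open, the fingers measure 130 mm over their backs; the gripper's body (78 mm by 193 mm) begins 47 mm behind the grasp point.
Start: joints at [1.443, 0.359, 0.012, 0, -1.224, -0.288], TCP at [0.273, 0.617, 0.227] pointing down, gripper open.
Joint ranges: [-3.07, 3.07], [-1.43, 2.12], [-1.02, 1.25], [-3.03, 1.67], [-3.05, -0], [-3.03, 3.03]. Speed limits (rad/s): [2.39, 2.39, 3.01, 3.14, 3.14, 3.14].

### API

Orientations are given as [roll, pitch, yaw] about the fixed x, y, z axes, in that order (R = Rz(yaw) Ry(pitch) Rx(roll)).
In Python, from station import arm gives the robot as it stands. The module is installed in compiled form; this text tells all that it offers.
- The arm moves only by the shell command python3 -m crank 'ROWS' [FORCE]. ROWS is JSON, a list of rows, each an object of numbers: "dx", "dy", "dz": the shift along the world's x, y, z in m; "twist": the turn about the world's z in degrees; "grip": the opening, from -1 (shut) to 1 (fully open). A call has exactly 5 rows; each row is the pose to reach, as a shift and turn from the pose commanded when the call began; what a row does not reach only later rows make up. A row lasts 1/12 s, in which the tool goes at most 41.7 mm and 7.16 degrees, less where a joint would pass 70% of its speed; a pose out of reach is approached as far as the arm can. A call with a gripper value outside its range is refused whole. The fingers move at their own pace and stop on an object; FORCE is the grip in N (left out, the last holds). Time passes only in rows, so rows that repeat a pose let the fingers close, or fill a call up. It gives the time, the measured TCP pose, the force, the opening and the grip force at its end, in the units of the state.
- arm.get_state(): the state, without advancing time (a new reading comes with each control period).
- arm.grab_frame(name): name is "side" or "top"; returns the picture (420x560x3 uint8, red, green, blue); there is no depth.
- arm.get_calibration(name): a dict with "fx", "fy", "cx", "cy" (pixels), "cam_to_world" (4x4, takes a point from camera to world coordinates). Camera axes: x right, y down, z forward; pixel columns grow to the right and rows downward; lengths in m; the calibration is good to about 2 mm. A picture is of the moment at which its call begins. get_calibration takes no time and is no camera call.
- arm.job_done(): hands the job in; it is judged then, once.
The state is a dict: "t": time; "q": joint angles; "qd": joint speeds; "joint_efforts": joint torques, N m; "eef_pos": TCP position; "ee_rot": TCP orientation; "force": force on the tool from outside, world axes, zero at the start; "moment": the same for the moment, N m; "width": finger opening in m; "gripper_force": force on a finger pad.
Only numpy, scipy, OpenCV 4.12 (cv2) and the standard library are available. Lean on these libraries where they do the work, as an engineer would, in place of code of your own. Each camera call takes 0.05 s, during which the arm holds its last target. There are 200 camera calls.

### The job

Press the dock's spring ejector pad all the way down with one fingertip, so that the gabled steel dough stamp pops up out of its nest and starts down the slide, and trap the stamp with the other finger before it slides off the low end. The program finishes while holding: the pad still held down with the one finger and the stamp lying still on the slide against the other. Do not pick the stamp up, and leave the other things on the bench where they are.

Things in the scene. Friction and masses are not known exactly. Their poses are not given: they have to be found in the camera images.
- dock: Fixed stamp dock, 205 x 86 mm (x, y). Origin on the table; x points level, down the slide; z up. Along its x: ejector pad (-69 to -33 mm), wall (-31 to -26, 55 mm high), nest with the stamp (-26 to 12, sunk 6 mm), slippery white slide (12 to 120), falling 14 degrees: bed height z = 47.5 mm - 0.249 x. Slide 58 mm wide, between rails standing 10 mm above the bed.
- slide_mid (a point): Point on the slide's bed at dock x = 60 mm, 33 mm above the table: a good place for the trapping finger. A fingertip level with the fully pressed pad (48 mm above the table) stands 12 to 20 mm above the bed from dock x = 45 to 80 mm, lower than the stamp's eaves.
- ejector (a joint): Travel of the ejector pad, m: 0 at rest, 0.010 fully down. Spring: about 2 N to start, about 8 N fully down (stamp's weight included); it springs back when let go. Pressing raises the nest's floor; at about 8 mm the stamp comes free and slides to dock +x by itself within a few tenths of a second, so the other finger must already stand in its way over the slide.
- ejector_pad (a point): Centre of the top face of the steel ejector pad (flat plate 36 mm along dock x, 50 mm along dock y) at the high end of the dock; at dock x = -51 mm, 58 mm above the table at rest. Pressed straight down.
- stamp: Loose house-shaped (gabled) steel dough stamp, 0.25 kg: 34 mm long along dock x, 54 mm wide along dock y, upright walls 26 mm high, ridge (along y) at 38 mm. Origin at the centre of its underside; its axes are the dock's while it lies along the slide, so its z is vertical then (14 degrees off its walls). It starts in the nest, origin about 7 mm on the -x side of the dock's origin, its downhill face at dock x = 12 mm.
- slide_end (a point): Middle of the open low end of the slide, on the bed (dock x = 120 mm, 18 mm above the table).
- salt_jar: Bystander: small glass jar with a steel cap, 52 mm across, 75 mm high, stands near the dock. Origin at the centre of its underside.
- scraper: Bystander: bench scraper lying flat beside the dock, steel blade and grey handle, about 100 x 112 x 15 mm. Origin under its middle.
- timer: Bystander: white kitchen timer lying flat beside the dock, 45 x 60 x 18 mm. Origin at the centre of its underside.
- round_stamp: Bystander: round steel dough stamp with a knob, 48 mm across, 56 mm high, stands near the dock. Origin at the centre of its underside.
- bowl: Bystander: steel bowl, 170 mm across, 70 mm high. Origin at the centre of its underside.
- loaf_tin: Bystander: dark open loaf tin, 110 x 220 x 70 mm. Origin at the centre of its underside.
- brush: Bystander: flour brush lying flat. Origin at its underside.
Not all that is in view belongs to the job. Leave any purple or red look-alike of the stamp alone.

How it is judged:
On the way, in this order (a step that is already met when the one before it is completed fails the run):
1. the ejector pad is pressed while the stamp is still in its nest (value of joint ejector above 0.005 m and x of stamp in the frame of dock below 0.004 m).
2. the popped stamp is out of its nest and stopped on the slide against a finger (x of stamp in the frame of dock above 0.007 m and contact force between stamp and the fingers above 0.05 N and linear speed of stamp below 0.03 m/s), for 0.2 s.
At the end, for the whole second after the job is handed in: The pad is still held at least 7 mm down (of 10 mm); the stamp has gone at least 13 mm down the slide from its place in the nest, all of it is still on the slide, it rests on the dock not tipped (own z axis within 0.45 rad of vertical), at rest (under 20 mm/s), and touches a finger (over 0.05 N) (value of joint ejector above 0.007 m and x of stamp in the frame of dock between 0.007 and 0.103 m and z of stamp in the frame of dock below 0.06 m and contact force between stamp and the fingers above 0.05 N and contact force between stamp and dock above 0.5 N and linear speed of stamp below 0.02 m/s and angle between stamp's own z axis and vertical below 0.45 rad); the arm keeps its last pose, push and grip.
It fails at once if the stamp slid off the low end of the slide (x of stamp in the frame of dock above 0.105 m).
It fails at once if the stamp was lifted off the dock (z of stamp in the frame of dock above 0.07 m or (x of stamp in the frame of dock above 0.03 m and z of stamp in the frame of dock above 0.062 m)).
It fails at once if the stamp was tipped over (angle between stamp's own z axis and vertical above 0.8 rad).
It fails at once if another thing on the bench was moved (distance of any of salt_jar, scraper, timer, round_stamp, bowl, loaf_tin, brush from where it was at the start of the episode above 0.02 m).
It also fails if it takes over 32 s, if anything falls off the work surface, if the arm or the gripper's body presses on something with over 40 N, if the wrist force passes 120 N, or if a joint passes its speed limit or range.

## Working session

There is one attempt and no reset: what is moved stays moved. The work goes in short steps, Python scripts to look and compute and a shell command to move; the robot and the scene stay as the last step left them, time stands still between calls to the robot, and variables do not carry over. Pictures are saved under pics/ and viewed, at most 10 in all, crops included, and the job is handed in when it is done.

```bash
mkdir -p pics
python3 - <<'E'
from station import arm
import cv2
for n in("top","side"):
    cv2.imwrite(f"pics/{n}0.png",arm.grab_frame(n)[:,:,::-1])
    c=arm.get_calibration(n);print(n,c)
s=arm.get_state();print(s)
E
```

```text
top {'fx': 460.3094018173099, 'fy': 460.3094018173099, 'cx': 286.8674713786513, 'cy': 208.39189640151977, 'cam_to_world': array([[ 3.99924280e-04, -9.94069041e-01,  1.08750087e-01,
         3.83197280e-01],
       [-9.99999523e-01, -3.00683252e-04,  9.28957218e-04,
        -4.44850925e-02],
       [-8.90748281e-04, -1.08750406e-01, -9.94068688e-01,
         1.42048684e+00],
       [ 0.00000000e+00,  0.00000000e+00,  0.00000000e+00,
         1.00000000e+00]])}
side {'fx': 488.5483337341356, 'fy': 488.5483337341356, 'cx': 273.59678253146353, 'cy': 206.73347304612523, 'cam_to_world': array([[ 0.92243443, -0.26173768,  0.28391568,  0.20693816],
       [-0.3861455 , -0.63002739,  0.67376342, -0.84748954],
       [ 0.00252538, -0.73113534, -0.68222778,  0.89479842],
       [ 0.        ,  0.        ,  0.        ,  1.        ]])}
{'t': 0.1, 'q': array([ 1.44312162e+00,  3.59346747e-01,  1.11439490e-02, -3.04088415e-04,
       -1.22411695e+00, -2.88092780e-01]), 'qd': array([ 0.0014958 , -0.00163802,  0.00252824,  0.00093185, -0.00047683,
       -0.00150776]), 'joint_efforts': array([-2.54813829e-03, -5.84162772e+01,  2.93746394e+01,  7.01556042e+00,
        1.00891685e-02, -5.57724218e-05]), 'eef_pos': array([0.27248016, 0.61707087, 0.22569398]), 'ee_rot': array([ 3.14005078e+00, -1.58786862e-04, -4.15870902e-01]), 'force': array([-0.39411192,  0.36804125, -0.13129741]), 'moment': array([ 0.03779439, -0.00700088, -0.02009425]), 'gripper_force': 0.0, 'width': 0.08718239974835215}
```

View pics/top0.png

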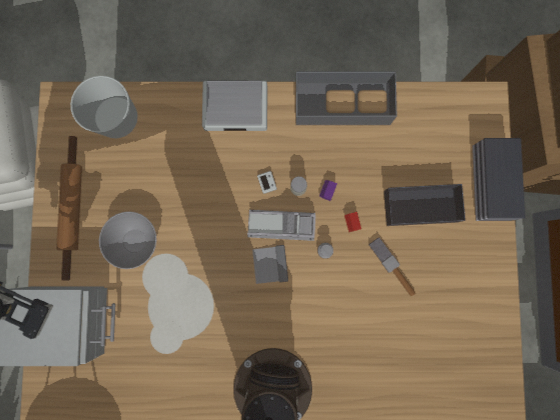

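View pics/side0.png

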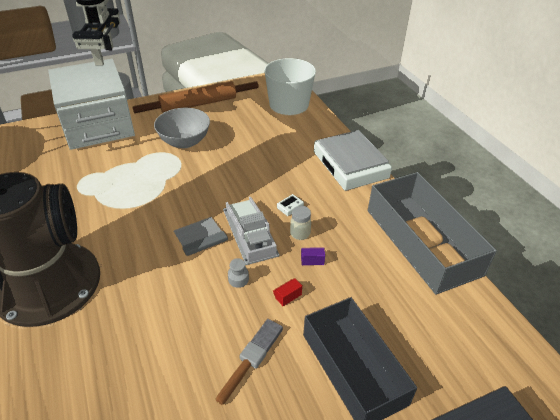

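The dock lies at top (282,225) and side (250,230). Stamp candidates are the steel block in the dock, the purple block at top (328,190) and the red block at top (353,222). Only the steel one in the nest fits the description. I'll confirm in an enlarged crop.

Run:
```python
import cv2,numpy as np
a=cv2.imread("pics/top0.png")[195:255,235:335];b=cv2.imread("pics/side0.png")[190:275,210:290]
a=cv2.resize(a,None,fx=8,fy=8,interpolation=3)
b=cv2.resize(b,None,fx=7,fy=7,interpolation=3)
cv2.imwrite("pics/tc.png",a);cv2.imwrite("pics/sc.png",b)
```

```text
(no output)
```

View pics/tc.png

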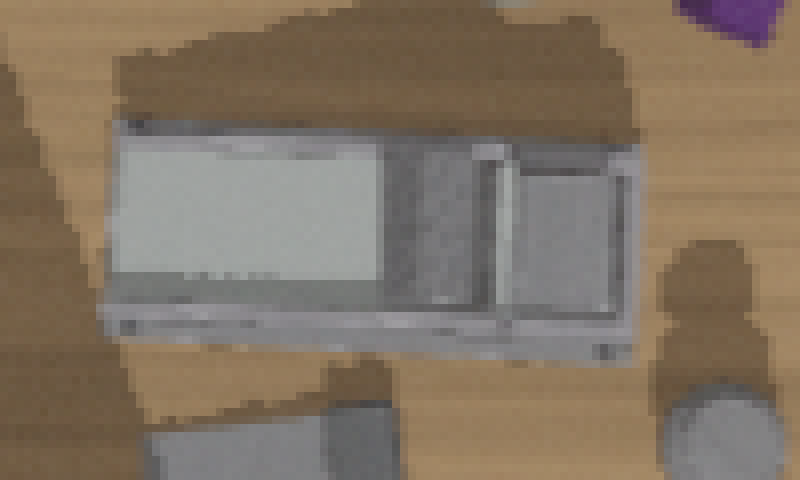

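View pics/sc.png

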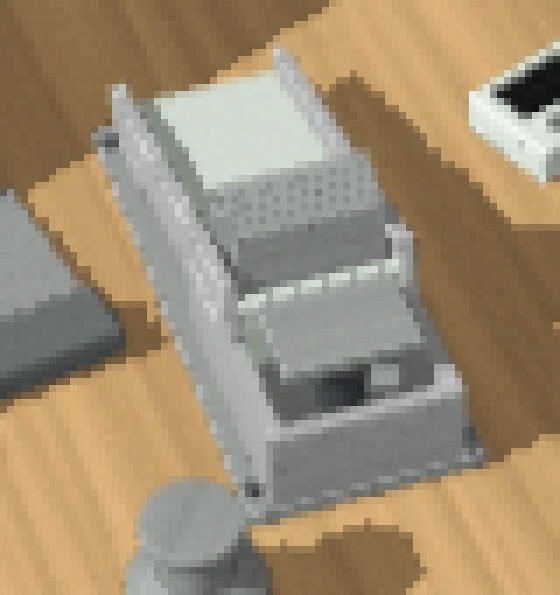

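```bash
cat > fit.py <<'E'
from station import arm
import numpy as np
from scipy.optimize import least_squares
C={n:arm.get_calibration(n) for n in("top","side")}
def proj(n,P):
    c=C[n];T=np.linalg.inv(c["cam_to_world"]);p=T[:3,:3]@P+T[:3,3]
    return np.array([c["fx"]*p[0]/p[2]+c["cx"],c["fy"]*p[1]/p[2]+c["cy"]])
def tw(s,d): # dock->world
    x,y,a=s[:3];return np.array([x+np.cos(a)*d[0]-np.sin(a)*d[1],y+np.sin(a)*d[0]+np.cos(a)*d[1],d[2]])
t=lambda u,v:("top",235+u/8-.5,195+v/8-.5)
s_=lambda u,v:("side",210+u/7-.5,190+v/7-.5)
obs=[(t(566,244),(-.051,0,.058)),(t(118,145),(.12,-.029,.018)),(t(105,305),(.12,.029,.018)),
(t(632,365),(-.085,.043,.004)),(t(102,336),(.12,.043,.004)),
(t(506,228),(-.0285,0,.055)),
(s_(344,332),(-.051,0,.058)),(s_(250,522),(-.085,.043,0)),(s_(485,460),(-.085,-.043,0)),(s_(95,137),(.12,.043,.004))]
def f(p): return np.concatenate([proj(o[0],tw(p,d))-o[1:] for o,d in obs])
if __name__=="__main__":
    r=least_squares(f,[.4,0,1.57],loss="soft_l1")
    print(r.x,np.degrees(r.x[2]));print(f(r.x).reshape(-1,2).round(1))
    for d in [(-.051,0,.058),(.06,0,.033),(0.0,0,0)]: print(d,tw(r.x,d))
E
python3 fit.py
```

```text
[ 0.48679435 -0.04494211  1.51281776] 86.67807265224937
[[-0.6 -0.4]
 [-0.4  0.3]
 [-0.  -0.8]
 [ 0.7  0.4]
 [ 0.4  0.1]
 [-0.7  1.3]
 [-0.7 -2.4]
 [ 0.5  1.4]
 [ 0.9  1.3]
 [ 0.  -0.5]]
(-0.051, 0, 0.058) [ 0.4838391  -0.09585641  0.058     ]
(0.06, 0, 0.033) [0.49027112 0.01495707 0.033     ]
(0.0, 0, 0) [ 0.48679435 -0.04494211  0.        ]
```

```bash
python3 -m crank '[{"dx":0.013,"dy":-0.039,"twist":4,"grip":1},{"dx":0.026,"dy":-0.078,"twist":8,"grip":1},{"dx":0.039,"dy":-0.117,"twist":12,"grip":1},{"dx":0.052,"dy":-0.156,"twist":16,"grip":1},{"dx":0.064,"dy":-0.195,"twist":20.5,"grip":1}]'
```

```text
invalid input at $[0]: expected keys dx, dy, dz, twist, grip
```

```bash
python3 -m crank '[{"dx":0.013,"dy":-0.039,"grip":1},{"dx":0.026,"dy":-0.078,"grip":1},{"dx":0.039,"dy":-0.117,"grip":1},{"dx":0.052,"dy":-0.156,"grip":1},{"dx":0.064,"dy":-0.195,"grip":1}]'
```

```text
invalid input at $[0]: expected keys dx, dy, dz, twist, grip
```

```bash
python3 -m crank '[{"dx":0.013,"dy":-0.039,"dz":0,"twist":4,"grip":1},{"dx":0.026,"dy":-0.078,"dz":0,"twist":8,"grip":1},{"dx":0.039,"dy":-0.117,"dz":0,"twist":12,"grip":1},{"dx":0.052,"dy":-0.156,"dz":0,"twist":16,"grip":1},{"dx":0.064,"dy":-0.195,"dz":0,"twist":20.5,"grip":1}]'
```

```text
t: 0.52
eef_pos: [0.3368, 0.4204, 0.2261]
ee_rot: [3.141, 0.0, -0.054]
force: [1.5, 0.5, 0.1]
width: 0.0878
gripper_force: 0.0
```

```bash
python3 -m crank '[{"dx":0.013,"dy":-0.039,"dz":0,"twist":0,"grip":1},{"dx":0.026,"dy":-0.078,"dz":0,"twist":0,"grip":1},{"dx":0.039,"dy":-0.117,"dz":0,"twist":0,"grip":1},{"dx":0.052,"dy":-0.156,"dz":0,"twist":0,"grip":1},{"dx":0.064,"dy":-0.195,"dz":0,"twist":0,"grip":1}]'; python3 -m crank '[{"dx":0.013,"dy":-0.039,"dz":0,"twist":0,"grip":1},{"dx":0.026,"dy":-0.078,"dz":0,"twist":0,"grip":1},{"dx":0.039,"dy":-0.117,"dz":0,"twist":0,"grip":1},{"dx":0.052,"dy":-0.156,"dz":0,"twist":0,"grip":1},{"dx":0.064,"dy":-0.195,"dz":0,"twist":0,"grip":1}]'
```

```text
t: 0.93
eef_pos: [0.4006, 0.2254, 0.2265]
ee_rot: [-3.141, -0.0, -0.058]
force: [0.9, 1.0, -0.7]
width: 0.0876
gripper_force: 0.0
t: 1.35
eef_pos: [0.4647, 0.0305, 0.2267]
ee_rot: [-3.141, -0.0, -0.058]
force: [1.5, 1.0, 0.5]
width: 0.0874
gripper_force: 0.0
```

```bash
python3 -m crank '[{"dx":0.011,"dy":-0.035,"dz":0,"twist":0,"grip":1},{"dx":0.0225,"dy":-0.0705,"dz":0,"twist":0,"grip":1},{"dx":0.0225,"dy":-0.0705,"dz":-0.04,"twist":0,"grip":1},{"dx":0.0225,"dy":-0.0705,"dz":-0.08,"twist":0,"grip":1},{"dx":0.0225,"dy":-0.0705,"dz":-0.12,"twist":0,"grip":1}]'
python3 - <<'E'
from station import arm
import cv2,numpy as np
a=arm.grab_frame("top")[180:270,220:350,::-1];b=arm.grab_frame("side")[140:275,180:320,::-1]
a=cv2.resize(a,(520,360),interpolation=3);b=cv2.resize(b,(560,540),interpolation=3)
cv2.imwrite("pics/t1.png",a);cv2.imwrite("pics/s1.png",b);print(arm.get_state()["eef_pos"])
E
```

```text
t: 1.77
eef_pos: [0.4872, -0.0391, 0.1056]
ee_rot: [-3.141, -0.002, -0.061]
force: [0.6, 0.1, -1.6]
width: 0.0874
gripper_force: 0.0
[ 0.4824063  -0.03948989  0.101187  ]
```

View pics/s1.png

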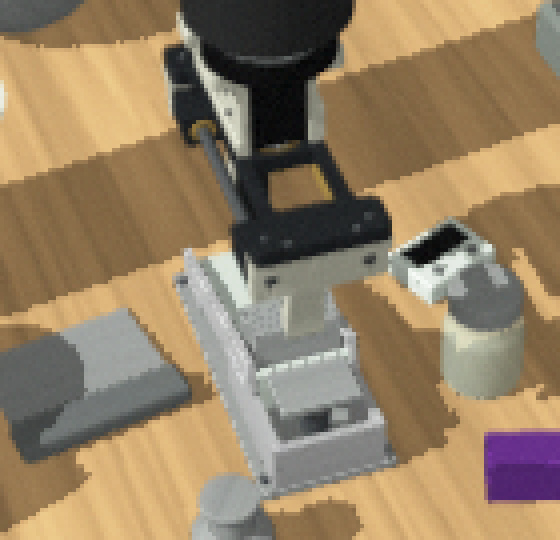

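```bash
python3 -m crank '[{"dx":0,"dy":0,"dz":0,"twist":0,"grip":1},{"dx":0,"dy":0,"dz":0,"twist":0,"grip":1},{"dx":0,"dy":0,"dz":0,"twist":0,"grip":1},{"dx":0,"dy":0,"dz":0,"twist":0,"grip":1},{"dx":0,"dy":0,"dz":0,"twist":0,"grip":1}]'
python3 - <<'E'
from fit import *
s=arm.get_state();print(s["eef_pos"],s["ee_rot"],s["q"],s["qd"].round(3))
D=[.48679,-.04494,1.51282]
P=s["eef_pos"];
for off in (-.044,-.065):
  for n in C:
    w=P+off*np.array([np.cos(D[2]),np.sin(D[2]),0]); print(off,n,proj(n,w), (proj("side",w)-[180,140])*4)
E
```

```text
t: 2.28
eef_pos: [0.4881, -0.0376, 0.1082]
ee_rot: [-3.141, -0.003, -0.057]
force: [0.4, -0.2, -0.4]
width: 0.0875
gripper_force: 0.0
[ 0.48812933 -0.03756144  0.10824974] [-3.14055131e+00 -2.98116575e-03 -5.74715968e-02] [ 3.25881964e-01  1.68068135e-01 -5.51852800e-01  1.99123691e-04
 -8.47721128e-01  1.18731279e+00] [-0.001  0.008 -0.009 -0.003  0.004  0.001]
-0.044 top [300.23784789 222.71746676] [304.03547458 300.67198674]
-0.044 side [256.00886865 215.16799669] [304.03547458 300.67198674]
-0.065 top [307.57557368 223.14461266] [315.31980188 324.76674222]
-0.065 side [258.82995047 221.19168556] [315.31980188 324.76674222]
```

Run:
```python
from station import arm
import cv2
b=arm.grab_frame("side")[180:270,200:320,::-1]
cv2.imwrite("pics/s2.png",cv2.resize(b,(800,600),interpolation=3))
```

```text
(no output)
```

View pics/s2.png

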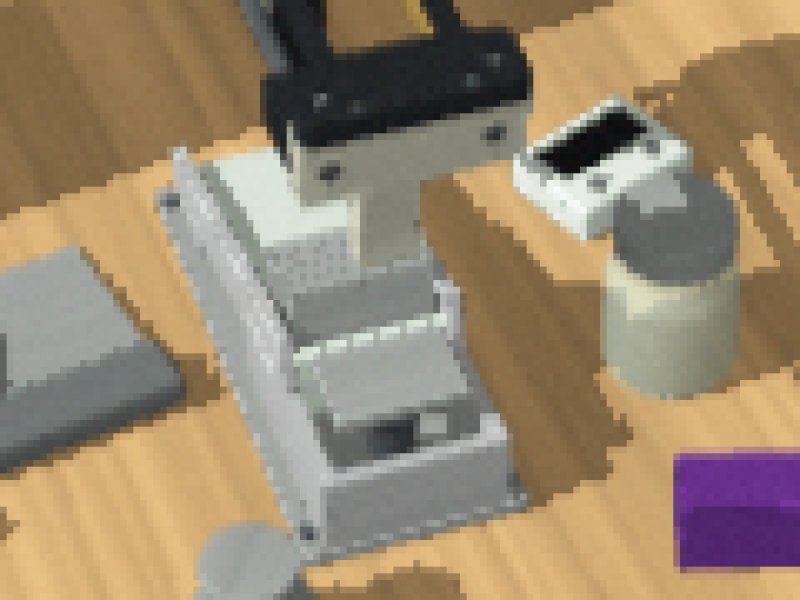

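```bash
python3 -m crank '[{"dx":-0.001,"dy":-0.003,"dz":-0.008,"twist":0,"grip":1},{"dx":-0.001,"dy":-0.003,"dz":-0.018,"twist":0,"grip":1},{"dx":-0.001,"dy":-0.003,"dz":-0.028,"twist":0,"grip":1},{"dx":-0.001,"dy":-0.003,"dz":-0.036,"twist":0,"grip":1},{"dx":-0.001,"dy":-0.003,"dz":-0.042,"twist":0,"grip":1}]'; python3 -m crank '[{"dx":0,"dy":0,"dz":0,"twist":0,"grip":1},{"dx":0,"dy":0,"dz":0,"twist":0,"grip":1},{"dx":0,"dy":0,"dz":0,"twist":0,"grip":1},{"dx":0,"dy":0,"dz":0,"twist":0,"grip":1},{"dx":0,"dy":0,"dz":0,"twist":0,"grip":1}]';python3 - <<'E'
from station import arm
import cv2
b=arm.grab_frame("side")[180:270,200:320,::-1]
cv2.imwrite("pics/s3.png",cv2.resize(b,(800,600),interpolation=3));print(arm.get_state()["eef_pos"])
E
```

```text
t: 2.75
eef_pos: [0.4857, -0.0413, 0.0636]
ee_rot: [3.141, 0.001, -0.058]
force: [0.5, 0.8, 0.8]
width: 0.0875
gripper_force: 0.0
t: 3.17
eef_pos: [0.4865, -0.0409, 0.065]
ee_rot: [-3.141, -0.001, -0.058]
force: [-1.1, -0.5, -0.5]
width: 0.0878
gripper_force: 0.0
[ 0.48643097 -0.04094228  0.06495107]
```

View pics/s3.png

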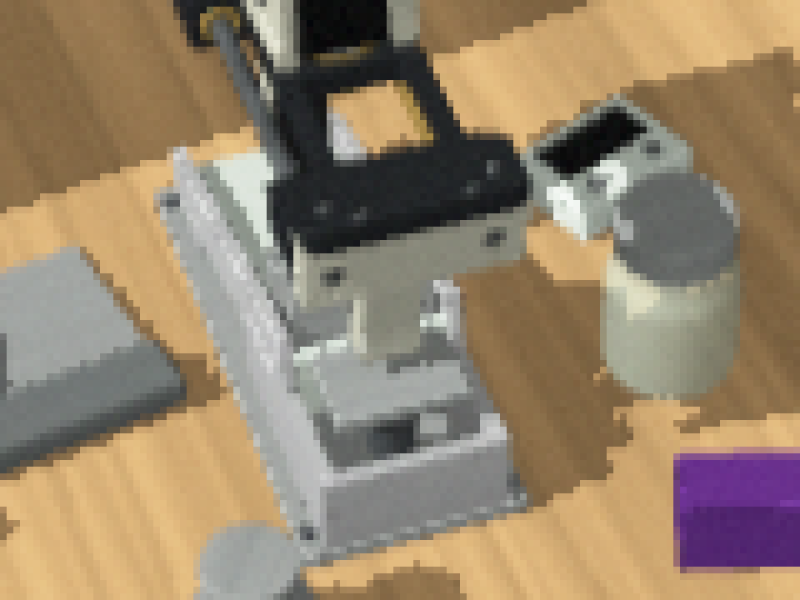

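The press finger looks near the wall, so I'll check its back edge against the pad edges by ray intersection before descending.

Run:
```python
from fit import *
import cv2
D=np.array([.48679,-.04494]);a=1.51282
def ray(n,u,v,z):
    c=C[n];T=c["cam_to_world"];d=T[:3,:3]@[(u-c["cx"])/c["fx"],(v-c["cy"])/c["fy"],1];o=T[:3,3]
    p=(o+d*(z-o[2])/d[2])[:2]-D;return np.array([np.cos(a)*p[0]+np.sin(a)*p[1],-np.sin(a)*p[0]+np.cos(a)*p[1]])*1000
S=lambda u,v,z:ray("side",200+u/6.667-.5,180+v/6.667-.5,z).round(1)
for k,u,v,z in [("tip back",390,361,.065),("tip back prev",391,265,.1082),("pad near L",332,423,.058),("pad near R",470,396,.058),("pad far L",302,368,.058),("wall top L far",297,350,.055),("wall top R far",447,320,.055),("base L",305,558,0),("base R",525,500,0),("end top L",325,475,.05),("end top R",507,437,.05)]: print(k,S(u,v,z))
T=lambda u,v,z:ray("top",235+u/8-.5,195+v/8-.5,z).round(1)
for k,u,v,z in [("pad near",613,246,.058),("pad far",519,242,.058),("wall near",517,230,.055),("wall far",497,230,.055)]: print("top",k,T(u,v,z))
b=arm.grab_frame("top")[195:255,235:335,::-1]
cv2.imwrite("pics/t3.png",cv2.resize(b,None,fx=8,fy=8,interpolation=3))
```

```text
tip back [-54.7   1. ]
tip back prev [-51.   -1.4]
pad near L [-70.   27.4]
pad near R [-73.7 -22.2]
pad far L [-41.2  29.6]
wall top L far [-29.3  28. ]
wall top R far [-32.8 -27.6]
base L [-77.8  41.9]
base R [-77.8 -41.8]
end top L [-85.5  35.1]
end top R [-89.5 -30.5]
top pad near [-70.4   0.7]
top pad far [-35.5   1.3]
top wall near [-34.6  -3.4]
top wall far [-27.2  -2.9]
```

View pics/t3.png

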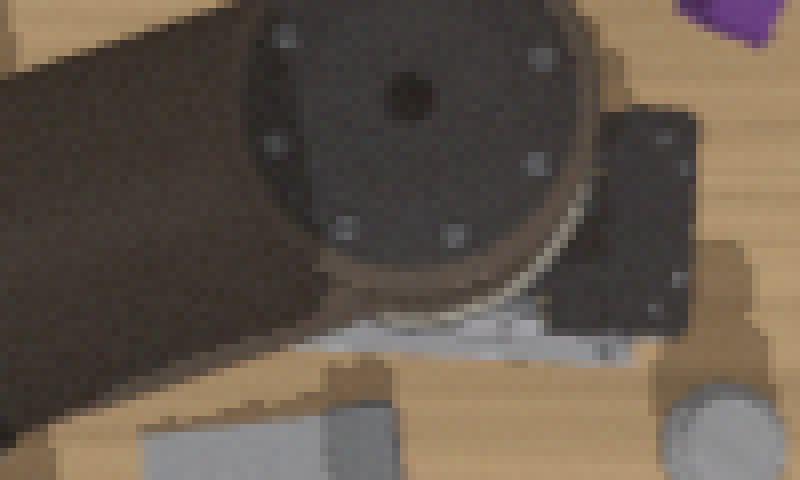

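The tip's back edge is at dock x ≈ -55 and the inner face at about -40. The pad runs about -71 to -35, so I'll shift 4 mm away from the wall and then press slowly.

```bash
python3 -m crank '[{"dx":0,"dy":-0.002,"dz":0,"twist":0,"grip":1},{"dx":0,"dy":-0.004,"dz":0,"twist":0,"grip":1},{"dx":0,"dy":-0.004,"dz":-0.002,"twist":0,"grip":1},{"dx":0,"dy":-0.004,"dz":-0.004,"twist":0,"grip":1},{"dx":0,"dy":-0.004,"dz":-0.006,"twist":0,"grip":1}]'; python3 -m crank '[{"dx":0,"dy":0,"dz":-0.001,"twist":0,"grip":1},{"dx":0,"dy":0,"dz":-0.002,"twist":0,"grip":1},{"dx":0,"dy":0,"dz":-0.003,"twist":0,"grip":1},{"dx":0,"dy":0,"dz":-0.004,"twist":0,"grip":1},{"dx":0,"dy":0,"dz":-0.005,"twist":0,"grip":1}]'
```

```text
t: 3.68
eef_pos: [0.4861, -0.0451, 0.0583]
ee_rot: [3.142, 0.0, -0.058]
force: [-1.1, -0.4, 2.8]
width: 0.0877
gripper_force: 1.5
t: 4.1
eef_pos: [0.4861, -0.0451, 0.0536]
ee_rot: [3.141, 0.0, -0.058]
force: [-1.3, -0.4, 5.0]
width: 0.0876
gripper_force: 2.6
```

Pad contact shows 2.8 to 5 N, matching the spring. Continue to the stop.

```bash
python3 -m crank '[{"dx":0,"dy":0,"dz":-0.0015,"twist":0,"grip":1},{"dx":0,"dy":0,"dz":-0.003,"twist":0,"grip":1},{"dx":0,"dy":0,"dz":-0.0045,"twist":0,"grip":1},{"dx":0,"dy":0,"dz":-0.006,"twist":0,"grip":1},{"dx":0,"dy":0,"dz":-0.0065,"twist":0,"grip":1}]'; python3 -m crank '[{"dx":0,"dy":0,"dz":0,"twist":0,"grip":1},{"dx":0,"dy":0,"dz":0,"twist":0,"grip":1},{"dx":0,"dy":0,"dz":0,"twist":0,"grip":1},{"dx":0,"dy":0,"dz":0,"twist":0,"grip":1},{"dx":0,"dy":0,"dz":0,"twist":0,"grip":1}]';python3 - <<'E'
from station import arm
import cv2
b=arm.grab_frame("side")[180:270,200:320,::-1]
cv2.imwrite("pics/s4.png",cv2.resize(b,(800,600),interpolation=3))
s=arm.get_state();print(s["eef_pos"],s["force"])
E
```

```text
t: 4.52
eef_pos: [0.4863, -0.0451, 0.0481]
ee_rot: [3.141, -0.0, -0.058]
force: [-7.9, 2.1, 23.5]
width: 0.0875
gripper_force: 12.0
t: 4.93
eef_pos: [0.4862, -0.0451, 0.0482]
ee_rot: [3.141, -0.0, -0.058]
force: [-6.6, 2.0, 18.8]
width: 0.0879
gripper_force: 9.8
[ 0.48623229 -0.0451402   0.04824483] [-5.93255661  1.03618914 18.58788717]
```

View pics/s4.png

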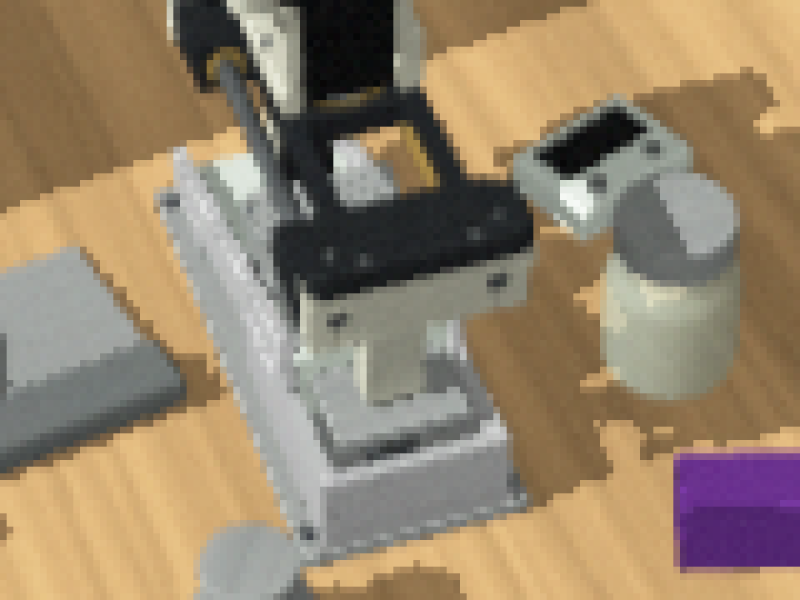

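The pad is down at the stop (z = 0.048 m, about 19 N). The stamp's dotted roof now shows through the gripper window at (365,165), so it has left the nest. One last close-up to check it is at rest.

Run:
```python
from fit import *
import cv2
f=[arm.grab_frame("side") for _ in range(3)]
print(np.abs(f[2].astype(int)-f[0])[190:230,225:270].max(), np.median(np.abs(f[2].astype(int)-f[0])))
b=np.mean(f,0).astype(np.uint8)[185:245,220:280,::-1]
cv2.imwrite("pics/s5.png",cv2.resize(b,(600,600),interpolation=3))
D=[.48679,-.04494,1.51282]
for xs in(-7,20,27,35,45): # stamp ridge centre and ends in crop px
    x=xs/1000; zb=.0475-.249*x
    r=(.038*np.sin(.2443),.038*np.cos(.2443))
    print(xs,[((proj("side",tw(D,(x+r[0],y,zb+r[1])))-[220,185])*10+5).round() for y in(.027,-.027)])
s=arm.get_state();print(s["t"],s["eef_pos"],s["force"])
```

```text
16 1.0
-7 [array([206., 294.]), array([421., 243.])]
20 [array([176., 241.]), array([387., 192.])]
27 [array([168., 228.]), array([378., 179.])]
35 [array([159., 213.]), array([368., 164.])]
45 [array([149., 194.]), array([356., 146.])]
5.1333 [ 0.48622012 -0.04514783  0.04823383] [-6.75309443  1.54886106 19.73548321]
```

View pics/s5.png

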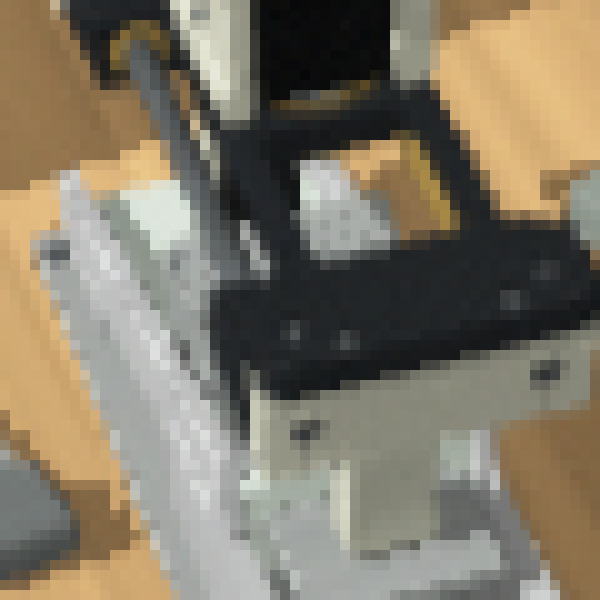

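The stamp's roof has its right ridge end near (350,168), which puts the stamp at dock x ≈ 30. It is still, lies upright and rests against the trap finger, and the pad is fully down.

```bash
python3 -c "
from station import arm
print(arm.job_done())"
```

```text
the job is handed in; nothing more can be done
None
```

I handed the job in with the pad held down at its stop (fingertip at z = 0.048 m, about 19 N) and the stamp lying still and upright at dock x ≈ 30 mm, against the other finger as far as the partly blocked view showed; the hand-in returned no verdict.

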